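Roll a shaft blank into the V-rest of a hardness-testing bench

ROBOT

A 6-joint arm with a two-finger parallel gripper is mounted at the origin on the work surface. World frame = base frame: x ahead of the robot, y to its left, z up, the work surface at z = 0. Lengths are in m, angles in rad, forces in N, time in s.
With the tool pointing down it reaches from about 0.325 to 0.75 m from the base axis. Payload 7.6 kg.
Tool frame: the origin (TCP) lies at the very end of the fingers, on their centre line; the grasp point (between the pads) lies 19 mm behind it; z points along the fingers, y is the line along which they close (so a half turn about z gives the same grasp; the last joint's range is limited). The gripper opens to 85 mm and grips with 20 to 120 N. Pads are 22 mm wide; open, the fingers measure 114 mm over their backs; the gripper's body (76 mm by 85 mm) begins 54 mm behind the grasp point. The pads swing forward as they close: fully open they stand 13 mm farther back than shut.
Start: joints at [1.087, 0.052, 1.401, -0, 1.689, -0.07], TCP at [0.211, 0.481, 0.231] pointing down, gripper open.
Joint ranges: [-2.9, 2.9], [-0.91, 2.17], [0.12, 2.37], [-1.06, 4.2], [0.26, 2.73], [-2.93, 2.93]. Speed limits (rad/s): [2.57, 2.57, 3.01, 3.14, 3.14, 3.14].

INTERFACE

Orientations are given as a rotation vector (axis times angle).
In Python, from bench import env, optics, workorder gives the robot as it stands.
- The arm moves only by the tool carry_out, never from a script. Its argument "steps" is a list of rows, each a list of 6 numbers: the shift along the tool's x, y, z in m, then the turn, a rotation vector about the tool's x, y, z in rad. A call has 1 to 5 rows; each row is the pose to reach, as a shift and turn from the pose commanded when the call began, along the tool's axes at that moment; what a row does not reach only later rows make up. A row lasts 1/10 s, in which the tool goes at most 50 mm and 8.59 degrees, less where a joint would pass 70% of its speed; a pose out of reach is approached as far as the arm can. A call with a gripper value outside its range is refused whole. "grip" is the closure, from -1 (fully open) to 1 (shut), set as the call begins (left out, the last holds). The fingers move at their own pace and stop on an object; "grip_force" is the grip in N (left out, the last holds). Time passes only in rows, so rows that repeat a pose let the fingers close. It gives the time, the measured TCP pose, the force, the opening and the grip force at its end, in the units of the state.
- env.get_state(): the state, without advancing time (a new reading comes with each control period).
- optics.camera(name): name is "scene" or "top"; returns a dict with "frame" (400x640x3 uint8, red, green, blue), "depth" (400x640 float32, m along the optical axis (not along the pixel's ray), 0 where there is no reading), "fx", "fy", "cx", "cy" (pixels), "camera_from_world" (4x4, takes a point from world to camera coordinates). Camera axes: x right, y down, z forward; pixel columns grow to the right and rows downward; lengths in m; the calibration is good to about 2 mm. A picture is of the moment at which its call begins.
- workorder.sign_off(): hands the job in; it is judged then, once.
Trained networks look in a picture, given as the dict that the camera call returned (one of the last four; its "shot" number tells which), for a name from the list of things; names that differ only in an ending like _2 or _b are one class to them, and where a whole thing is asked for, a point or a joint stands for the part that bears it (a point fixed in the world has none). Each returns a list of dicts, best first, with "score" (0 to 1); they miss things now and then, are a little off and sometimes report something else, mostly with a low value. They report only what shows in the picture. A call takes as long as a camera call. They do not tell look-alikes from the thing itself.
- optics.recognise(picture, query): "rect" ([left, top, width, height] in pixels, round what is visible of it).
- optics.masks_of(picture, query): "region" (400x640 bool, what is visible of it) and "rect" ([left, top, width, height] in pixels, round what is visible of it).
- optics.mark_of(picture, query): "uv" ([column, row] in pixels: a listed point, or the origin of a listed thing).
The state is a dict: "t": time; "joint_positions": joint angles; "qvel": joint speeds; "effort": joint torques, N m; "eef_pos": TCP position; "tcp_rot": TCP orientation; "contact_force": force on the tool from outside, world axes, zero at the start; "ft_torque": the same for the moment, N m; "finger_gap": opening from 0.0 (shut) to 1.0 (fully open); "gripper_force": force on a finger pad.
Only numpy, scipy, OpenCV 4.12 (cv2) and the standard library are available. Lean on these libraries where they do the work, as an engineer would, in place of code of your own. Each camera call takes 0.05 s, during which the arm holds its last target. There are 200 camera calls.

TASK

By pushing with the fingertips, roll the round steel bar along the bench, up the ramp and into the groove of the V-rest, then push it endwise along the groove until its end rests against the red stop. Do not pick the bar up, leave everything else on the bench where it stands, and finish with the hand clear and the bar at rest.

Things in the scene. Friction and masses are not known exactly. Their poses are not given: they have to be found in the camera images.
- bar: loose round steel bar, 28 mm diameter, 110 mm long, about 0.5 kg, ends banded yellow, lying on the ramp side of the V-rest up to 0.15 rad out of line with the groove. Origin at the middle of its axis (14 mm above the bench at the start); x runs along the bar, y and z turn as it rolls. Ground smooth and oiled (friction about 0.35), it rolls easily and rolls back down the ramp.
- v_rest: V-rest fixed to the bench: grey ramp, 90 degree groove, blue back, red stop, 180 mm long. Origin on the bench surface below the groove's bottom line. x along the groove towards the stop, y the way the bar must roll into it, z up. Back block 30 mm high to y = +54 mm. Ramp and groove run from x = -100 mm (open end) to +80 mm (stop).
- groove (a point): the point on a seated bar's axis straight above the V-rest's origin, 22.8 mm above the bench; axes as the V-rest's. The groove's bottom line is 3 mm above the bench; the near flank rises to the lip, the far one to 33 mm high at y = +30 mm. A bar seated against the stop has its middle at x = +25 mm here.
- ramp_foot (a point): a point of the ramp's foot line, level with the bench, 92 mm before the groove (y = -92 mm); axes as the V-rest's. The ramp is plain, as long as the groove, and climbs evenly to the lip of the groove, 15 mm high at y = -12 mm.
- stop_face (a point): the point of the red stop's face that a seated bar's end centre touches: 80 mm from the groove point along x, same height, axes as the V-rest's. The stop is 10 mm thick, 46 mm high, and spans y = -16 to +54 mm.
- brass_slug: upright brass cylinder, 30 mm across, 45 mm tall, standing beyond one end of the rolling lane; origin at the centre of its underside; loose, to be left alone
- copper_slug: upright copper cylinder, 32 mm across, 38 mm tall, standing on the robot's side of the V-rest; origin at the centre of its underside; loose, to be left alone
- mount: flat green disc, 40 mm across, 18 mm tall, behind the V-rest's high side; origin at the centre of its underside; loose, to be left alone
- bottle: blue jar with white cap, 56 mm across, 100 mm tall, to the right; origin at the centre of its underside; loose, to be left alone
- beaker: glass cup, 70 mm across, 80 mm tall, to the left; origin at the centre of its underside; loose, to be left alone
- driver: screwdriver lying on the bench, 160 mm long, near right; origin under about its middle; loose, to be left alone
- test_block: flat square steel block, 60 x 60 x 12 mm, to the left; origin at the centre of its underside; loose, to be left alone
Mind the look-alikes: they are no part of the job. What is meant by the bar is not blue or green, and is the larger of those in its own colour.

How it is judged:
On the way, in this order (a step that is already met when the one before it is completed fails the run):
1. the bar is rolling: it has turned about its own axis by 1 rad or more while still outside the groove (angle between bar's own z axis and vertical above 1 rad and y of bar in the frame of groove below -0.015 m).
2. the bar lies in the groove (y of bar in the frame of groove between -0.004 and 0.004 m and z of bar in the frame of groove between -0.004 and 0.004 m and angle between the x axis of bar and the x axis of v_rest, either way round below 0.06 rad), for 0.2 s.
At the end, for the whole second after the job is handed in: The bar lies at rest in the groove (axis within 4 mm of the seated line in y and z, within 0.06 rad of the groove's direction) with its end against the red stop (gap under 4 mm) (all of step 2 and x of bar in the frame of groove between 0.021 and 0.028 m and linear speed of bar below 0.01 m/s and angular speed of bar below 0.2 rad/s); the robot touches nothing.
It fails at once if the bar is lifted: its middle rises 8 mm or more off the bench before the ramp, or above 38 mm over the bench anywhere (rolling over the lip takes it to 29 mm) (height (world z) of bar above 0.038 m or (height (world z) of bar above 0.022 m and y of bar in the frame of groove below -0.12 m)).
It fails at once if another thing on the bench is moved by more than 20 mm (distance of any of brass_slug, copper_slug, mount, bottle, beaker, driver, test_block from where it was at the start of the episode above 0.02 m).
It also fails if it takes over 48 s, if anything falls off the work surface, if the arm or the gripper's body presses on something with over 40 N, if the wrist force passes 120 N, or if a joint passes its speed limit or range.

## Working session

There is one attempt and no reset: what is moved stays moved. The work goes in short steps, Python scripts to look and compute and a tool call to move; the robot and the scene stay as the last step left them, time stands still between calls to the robot, and variables do not carry over. Pictures are saved under pics/ and viewed, at most 10 in all, crops included, and the job is handed in when it is done.

Besides the shell and the picture viewer there is one more tool, called after "Request:" as a command line: name --pt "numbers of a row" for each row, then --argument value for the rest. carry_out: Moves the arm, as the interface text tells. Its arguments: {"type":"object","properties":{"steps":{"type":"array"},"grip":{"type":"number"},"grip_force":{"type":"number"}},"required":["steps"]}

```bash
mkdir -p pics
cat > h.py <<'E'
import numpy as np, cv2
from bench import env, optics, workorder
def save(p,n): cv2.imwrite('pics/'+n,p['frame'][:,:,::-1])
def ray(p,u,v,z):
    "world point on pixel ray at height z"
    T=np.linalg.inv(p['camera_from_world']); d=T[:3,:3]@np.array([(u-p['cx'])/p['fx'],(v-p['cy'])/p['fy'],1]); o=T[:3,3]
    return o+d*(z-o[2])/d[2]
def cloud(p,m):
    v,u=np.nonzero(m&(p['depth']>0)); d=p['depth'][v,u]
    T=np.linalg.inv(p['camera_from_world'])
    c=np.stack([(u-p['cx'])/p['fx']*d,(v-p['cy'])/p['fy']*d,d],1)
    return c@T[:3,:3].T+T[:3,3]
E
python3 - <<'E'
from h import *
s=env.get_state(); print({k:np.round(v,3) for k,v in s.items()})
a=optics.camera('top'); b=optics.camera('scene'); save(a,'top.png'); save(b,'scene.png')
for p,n in((a,'top'),(b,'scene')):
    for q,z in (('groove',.0228),('ramp_foot',0),('stop_face',.0228),('bar',.014),('v_rest',0)):
        for r in optics.mark_of(p,q)[:3]: print(n,q,round(r['score'],2),np.round(r['uv']),np.round(ray(p,*r['uv'],z),3))
for r in optics.masks_of(a,'bar')[:4]:
    c=cloud(a,r['region']); print(r['rect'],r['score'],len(c),np.round(np.median(c,0),3),np.round(np.ptp(c,0),3))
    (x,y),wh,ang=cv2.minAreaRect(c[c[:,2]>.006][:,:2].astype(np.float32)); print(np.round([x,y,*wh,ang],3))
for q in ('brass_slug','copper_slug','mount','bottle','beaker','driver','test_block'):
    for r in optics.mark_of(a,q)[:2]: print(q,round(r['score'],2),np.round(r['uv']),np.round(ray(a,*r['uv'],0),3))
E
```

```text
{'t': np.float64(0.0), 'joint_positions': array([ 1.087,  0.053,  1.402, -0.   ,  1.689, -0.07 ]), 'qvel': array([-0.002,  0.002, -0.001, -0.001,  0.003,  0.   ]), 'effort': array([-3.0000e-03, -3.8168e+01, -3.6017e+01, -0.0000e+00,  7.0000e-03,
        0.0000e+00]), 'eef_pos': array([0.211, 0.48 , 0.23 ]), 'tcp_rot': array([-6.450e-01, -3.074e+00,  2.000e-03]), 'contact_force': array([-0.304, -0.016, -0.791]), 'ft_torque': array([-0.005, -0.024, -0.017]), 'gripper_force': np.float64(0.0), 'finger_gap': np.float64(0.999)}
top groove 0.56 [281. 200.] [0.534 0.133 0.023]
top ramp_foot 0.56 [311. 206.] [0.52  0.043 0.   ]
top stop_face 0.76 [290. 172.] [0.617 0.105 0.023]
top bar 0.81 [342. 226.] [ 0.459 -0.045  0.014]
top bar 0.77 [422. 265.] [ 0.344 -0.274  0.014]
top bar 0.69 [383. 194.] [ 0.552 -0.17   0.014]
top v_rest 0.95 [286. 197.] [0.548 0.117 0.   ]
scene groove 0.95 [347. 210.] [0.526 0.117 0.023]
scene ramp_foot 0.95 [322. 204.] [0.503 0.036 0.   ]
scene ramp_foot 0.39 [482. 224.] [0.445 0.481 0.   ]
scene stop_face 0.92 [334. 229.] [0.609 0.1   0.023]
scene stop_face 0.46 
[... 488 characters left out ...]
.9000e-02  2.6095e+01]
[366.8, 251.4, 14.3, 29.3] 0.69 182 [ 0.344 -0.131  0.018] [0.074 0.031 0.021]
[ 3.4400e-01 -1.3100e-01  1.9000e-02  7.7000e-02  7.7342e+01]
[461.1, 234.2, 19.9, 54.3] 0.63 275 [ 0.326 -0.419  0.021] [0.155 0.042 0.036]
[ 0.362 -0.414  0.157  0.025 11.693]
brass_slug 0.53 [343. 170.] [ 0.63  -0.053  0.   ]
copper_slug 0.4 [247. 255.] [0.375 0.23  0.   ]
mount 0.58 [254. 194.] [0.559 0.213 0.   ]
bottle 0.89 [462. 193.] [ 0.558 -0.407  0.   ]
beaker 0.71 [161. 228.] [0.456 0.486 0.   ]
beaker 0.48 [178. 166.] [0.645 0.448 0.   ]
driver 0.9 [467. 261.] [ 0.355 -0.408  0.   ]
test_block 0.6 [178. 166.] [0.645 0.445 0.   ]
test_block 0.44 [342. 226.] [ 0.461 -0.048  0.   ]
```

View pics/top.png

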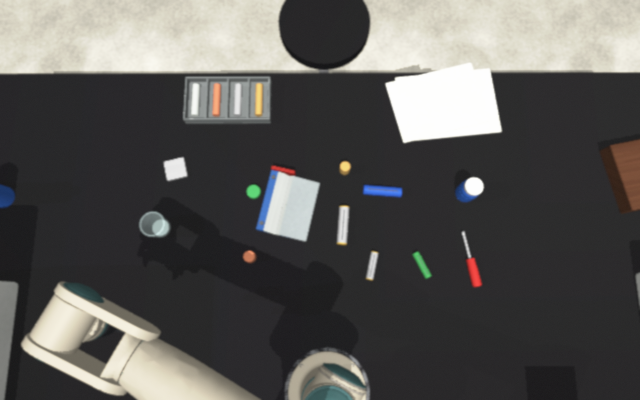

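View pics/scene.png

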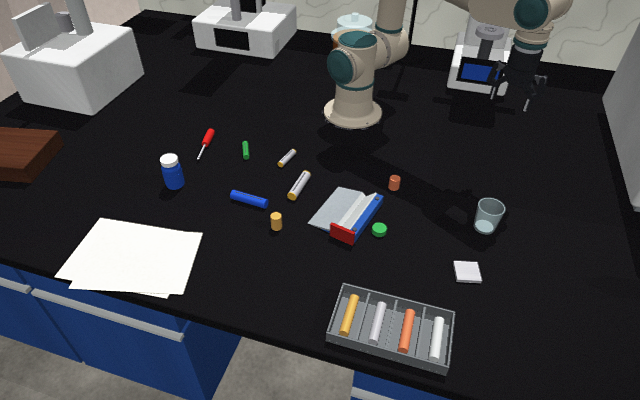

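The top view shows the white, yellow-ended bar at (343,226). The V-rest is at (288,203), blue back to the left and red stop at the top (283,170). The smaller white look-alike is at (372,265), brass slug at (345,168), copper slug at (249,256). Next I fit the V-rest by its height profile.

```bash
cat >> h.py <<'E'
def H(x,y):
    z=np.interp(y,[-92,-12,0,30,30.01,54],[0,15,3,33,30,30]); z=np.where((y<-92)|(y>54)|(x<-100)|(x>80),0,z)
    return np.where((x>80)&(x<90)&(y>-16)&(y<54),46,z)/1000
def loc(P,pose):
    x,y,a=pose; d=P[:,:2]-[x,y]; c,s=np.cos(a),np.sin(a)
    return np.stack([d@[c,s],d@[-s,c]],1)
def bar(p,near):
    for r in optics.masks_of(p,'bar'):
        c=cloud(p,r['region'])
        if len(c)>50 and np.hypot(*(np.median(c,0)[:2]-near))<.08: return r,c
    return None,None
E
python3 - <<'E'
from h import *
from scipy.optimize import minimize,least_squares
C=[]
for n in('top','scene'):
    p=optics.camera(n); c=cloud(p,np.ones((400,640),bool))
    fl=c[(abs(c[:,2])<.01)&(c[:,0]>.35)&(c[:,0]<.7)&(abs(c[:,1])<.35)]; print(n,'bench z',np.median(fl[:,2]))
    k=(np.hypot(c[:,0]-.54,c[:,1]-.1)<.16)&(c[:,2]>-.02)&(c[:,2]<.08)&(c[:,1]>-.015); C.append(c[k])
    r,b=bar(p,[.46,-.047]); 
    if b is not None:
        b=b[b[:,2]>.012]; q,w,ang=cv2.minAreaRect(b[:,:2].astype(np.float32)); print('bar',np.round(q,4),np.round(w,3),round(ang,1),len(b),b[:,2].max(), 'mean',b[:,:2].mean(0))
        u,s,vt=np.linalg.svd(b[:,:2]-b[:,:2].mean(0)); print('pca ang',np.arctan(vt[0,1]/vt[0,0]))
for name,P in (('top',C[0]),('scene',C[1]),('both',np.vstack(C))):
    def f(q):
        l=loc(P,q)*1000; k=(l[:,0]>-130)&(l[:,0]<110)&(l[:,1]>-130)&(l[:,1]<62)
        e=np.clip(abs(P[:,2]-H(l[:,0],l[:,1])),0,.015); return e.mean()*1000
    best=min((minimize(f,[.535+dx,.125+dy,a],method='Nelder-Mead',options=dict(initial_simplex=np.array([.535+dx,.125+dy,a])+np.array([[0,0,0],[.01,0,0],[0,.01,0],[0,0,.08]]))) for dx in(-.01,.01) for dy in(-.01,.01) for a in(-.3,-.2)),key=lambda r:r.fun)
    print(name,len(P),np.round(best.x,4),best.fun)
E
```

```text
top bench z -0.00016579664019356066
bar [ 0.4612 -0.0494] [0.028 0.109] 85.2 332 0.03427631294936284 mean [ 0.46323236 -0.04941198]
pca ang -0.0827930244483579
scene bench z 0.0016159811163746207
bar [ 0.4634 -0.0475] [0.031 0.112] 83.4 274 0.03518741626249122 mean [ 0.46992353 -0.04651592]
pca ang -0.10080801724125933
top 8090 [ 0.535   0.1264 -0.23  ] 2.8038432250837335
scene 6718 [ 0.5337  0.1255 -0.2321] 2.9809929291468094
both 14808 [ 0.5348  0.1261 -0.227 ] 2.897726814219595
```

```bash
cat >> h.py <<'E'
from scipy.spatial.transform import Rotation as R
V=np.array([.535,.126,-.23])
ax=np.array([np.cos(V[2]),np.sin(V[2]),0]); ay=np.array([-ax[1],ax[0],0])
RT=np.stack([ay,ax,[0,0,-1]],1)   # tool x = groove y, tool y = groove x, tool z down
def go(x,y,z):
    s=env.get_state(); r=R.from_rotvec(s['tcp_rot']); g=np.array([V[0],V[1],0])+x*ax+y*ay+[0,0,z]
    d=s['eef_pos']-[V[0],V[1],0]
    print('t',s['t'],'tool in groove frame',np.round([d@ax,d@ay,d[2]],4),'F',np.round(s['contact_force'],1))
    print('shift',np.round(r.inv().apply(g-s['eef_pos']),4),'turn',np.round((r.inv()*R.from_matrix(RT)).as_rotvec(),4))
E
python3 -c "
from h import *
go(-.032,-.235,.15)"
```

```text
t 1.2 tool in groove frame [-0.3963  0.2715  0.2313] F [ 0.9 -0.4 -0.2]
shift [-0.4507 -0.4314  0.0813] turn [ 1.000e-04 -1.000e-04  1.387e+00]
```

Request:
carry_out --pt "-0.17 -0.165 0 0 0 0.53" --pt "-0.17 -0.165 0 0 0 0.53" --pt "-0.17 -0.165 0 0 0 0.53" --pt "-0.17 -0.165 0 0 0 0.53" --pt "-0.17 -0.165 0 0 0 0.53" --grip -0.4

```text
t: 1.7
eef_pos: [0.3009, 0.2591, 0.2315]
tcp_rot: [1.432, 2.795, 0.001]
contact_force: [0.6, -1.1, -0.8]
finger_gap: 0.703
gripper_force: 0.0
```

```bash
python3 -c "
from h import *
go(-.032,-.235,.15)"
```

```text
t 1.7 tool in groove frame [-0.2583  0.0762  0.2315] F [ 0.6 -1.1 -0.8]
shift [-0.375  -0.0859  0.0816] turn [ 0.001  -0.      0.8538]
```

Request:
carry_out --pt "-0.36 -0.085 0.05 0 0 0.85" --pt "-0.36 -0.085 0.05 0 0 0.85" --pt "-0.36 -0.085 0.05 0 0 0.85" --pt "-0.36 -0.085 0.05 0 0 0.85" --pt "-0.36 -0.085 0.05 0 0 0.85"

```text
t: 2.2
eef_pos: [0.3961, 0.0306, 0.1979]
tcp_rot: [2.36, 2.073, 0.002]
contact_force: [0.6, 0.0, 0.1]
finger_gap: 0.701
gripper_force: 0.0
```

```bash
python3 -c "
from h import *
go(-.032,-.235,.15)"
```

```text
t 2.2 tool in groove frame [-0.1134 -0.1246  0.1979] F [0.6 0.  0.1]
shift [-0.1181  0.0699  0.048 ] turn [ 0.0014 -0.0005  0.1007]
```

Request:
carry_out --pt "-0.118 0.07 0.05 0.0014 0 0.1" --pt "-0.118 0.07 0.05 0.0014 0 0.1" --pt "-0.118 0.07 0.05 0.0014 0 0.1" --pt "-0.118 0.07 0.05 0.0014 0 0.1" --pt "-0.118 0.07 0.1 0.0014 0 0.1"

```text
t: 2.7
eef_pos: [0.4547, -0.095, 0.1029]
tcp_rot: [2.45, 1.952, 0.01]
contact_force: [1.9, 0.7, 0.4]
finger_gap: 0.699
gripper_force: 0.0
```

```bash
python3 -c "
from h import *
go(-.032,-.235,.007)"
```

```text
t 2.7 tool in groove frame [-0.0278 -0.2335  0.1029] F [1.9 0.7 0.4]
shift [-0.0015 -0.0053  0.0959] turn [0.0107 0.0004 0.0047]
```

Request:
carry_out --pt "-0.003 -0.005 0.05 0.002 0 0.005" --pt "-0.003 -0.005 0.085 0.002 0 0.005" --pt "-0.003 -0.005 0.095 0.002 0 0.005" --pt "-0.003 -0.005 0.095 0.002 0 0.005" --pt "-0.003 -0.005 0.095 0.002 0 0.005"

```text
t: 3.2
eef_pos: [0.4467, -0.095, 0.005]
tcp_rot: [2.459, 1.955, -0.0]
contact_force: [0.0, -0.2, 0.5]
finger_gap: 0.698
gripper_force: 0.0
```

```bash
python3 -c "
from h import *
go(-.032,-.212,.007)
p=optics.camera('scene'); save(p,'s2.png')
cv2.imwrite('pics/s2c.png',cv2.resize(p['frame'][120:270,220:420,::-1],None,fx=4,fy=4,interpolation=cv2.INTER_CUBIC))"
```

```text
t 3.2 tool in groove frame [-0.0356 -0.2353  0.005 ] F [ 0.  -0.2  0.5]
shift [ 0.0233  0.0037 -0.002 ] turn [0.0001 0.0002 0.0025]
```

View pics/s2c.png

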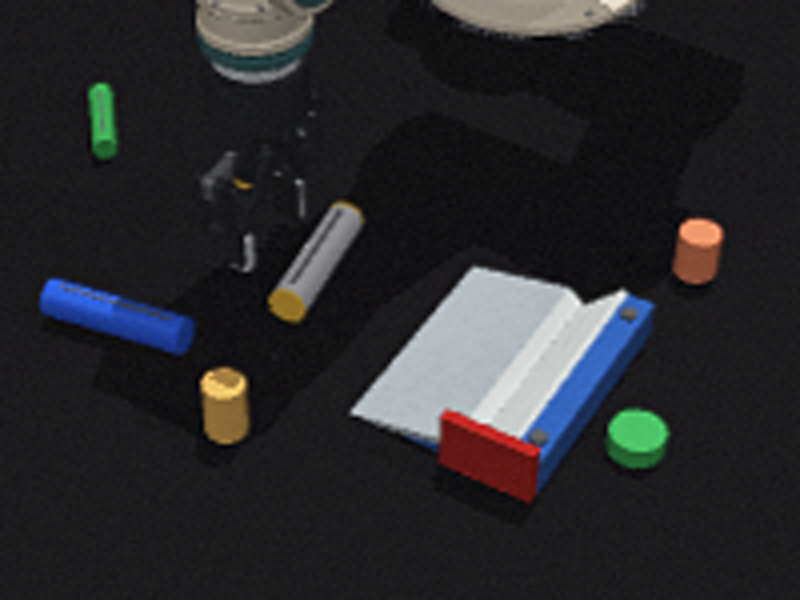

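Request:
carry_out --pt "0.006 0.001 -0.001 0 0 0.002" --pt "0.012 0.002 -0.002 0 0 0.002" --pt "0.017 0.003 -0.002 0 0 0.002" --pt "0.022 0.004 -0.002 0 0 0.002" --pt "0.027 0.004 -0.002 0 0 0.002"

```text
t: 3.75
eef_pos: [0.4554, -0.069, 0.0049]
tcp_rot: [-2.46, -1.951, 0.003]
contact_force: [0.6, -0.7, 0.2]
finger_gap: 0.702
gripper_force: 0.2
```

Request:
carry_out --pt "0.005 0 0 0 0 0" --pt "0.01 0 0 0 0 0" --pt "0.015 0 0 0 0 0" --pt "0.02 0 0 0 0 0" --pt "0.025 0 0 0 0 0"

```text
t: 4.25
eef_pos: [0.4608, -0.0447, 0.0048]
tcp_rot: [-2.46, -1.95, 0.003]
contact_force: [-0.5, -0.3, 0.4]
finger_gap: 0.699
gripper_force: 0.2
```

```bash
cat >> h.py <<'E'
def where(near):
    "bar pose in groove frame from the top camera"
    p=optics.camera('top'); r,c=bar(p,near)
    if c is None: print('no bar'); return p
    l=loc(c,V); k=(abs(l[:,0]-np.median(l[:,0]))<.08)&(c[:,2]<.055); q,w,a=cv2.minAreaRect(l[k].astype(np.float32))
    u,s,vt=np.linalg.svd(l[k]-l[k].mean(0)); print('bar x,y',np.round(q,4),'size',np.round(w,3),'yaw',np.round(np.arctan(vt[0,1]/vt[0,0]),3),'z',np.round(np.percentile(c[:,2],90),3),len(c),r['score'],'x range',np.round([l[k][:,0].min(),l[k][:,0].max()],3))
    return p
E
python3 -c "
from h import *
go(-.032,-.15,.007); where([.47,-.03]);go(-.032,-.15,.007)"
```

```text
t 4.25 tool in groove frame [-0.0333 -0.1831  0.0048] F [-0.5 -0.3  0.4]
shift [ 0.0331  0.0013 -0.0022] turn [-0.0035 -0.     -0.    ]
bar x,y [-0.0574 -0.1557] size [0.045 0.02 ] yaw 0.364 z 0.031 97 0.42 x range [-0.078 -0.037]
t 4.35 tool in groove frame [-0.0333 -0.1829  0.0048] F [-0.7 -0.2 -0.1]
shift [ 0.0329  0.0013 -0.0022] turn [-0.0034 -0.0002  0.0006]
```

```bash
sed -i 's/def where(near):/def where(near,cam="top"):/; s/p=optics.camera(.top.); r,c=bar/p=optics.camera(cam); r,c=bar/' h.py
python3 -c "
from h import *
p=where([.48,-.02],'scene')
cv2.imwrite('pics/s3c.png',cv2.resize(p['frame'][120:270,220:420,::-1],None,fx=4,fy=4,interpolation=cv2.INTER_CUBIC))"
```

```text
bar x,y [-0.0373 -0.1476] size [0.114 0.025] yaw 0.119 z 0.03 271 0.68 x range [-0.093  0.02 ]
```

View pics/s3c.png

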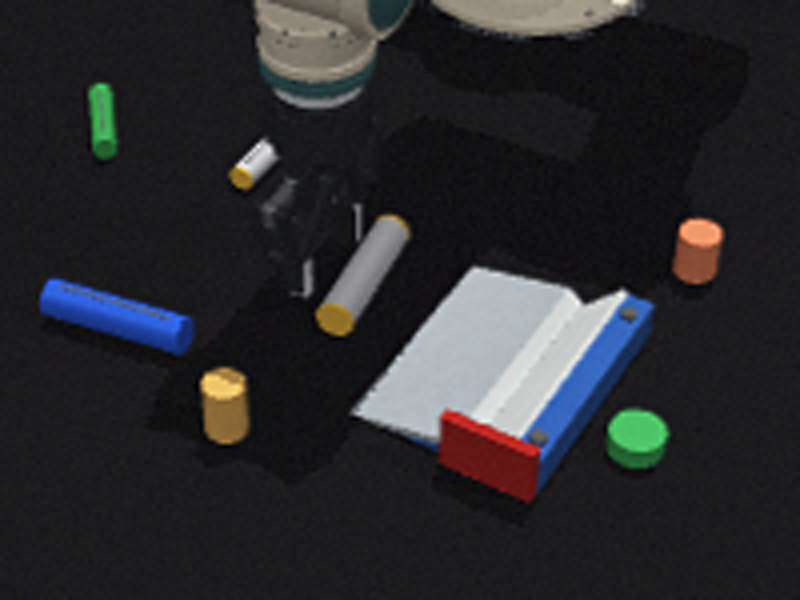

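Request:
carry_out --pt "0.005 0 -0.001 0 0 0" --pt "0.01 0 -0.002 0 0 0" --pt "0.015 0 -0.002 0 0 0" --pt "0.02 0 -0.002 0 0 0" --pt "0.025 0 -0.002 0 0 0"

```text
t: 4.95
eef_pos: [0.4666, -0.0203, 0.0068]
tcp_rot: [-2.459, -1.95, 0.003]
contact_force: [0.9, -0.4, 0.2]
finger_gap: 0.698
gripper_force: 0.2
```

Request:
carry_out --pt "0.005 0 0 0 0 0" --pt "0.01 0 0 0 0 0" --pt "0.015 0 0 0 0 0" --pt "0.02 0 0 0 0 0" --pt "0.025 0 0 0 0 0"

```text
t: 5.45
eef_pos: [0.4723, 0.004, 0.0068]
tcp_rot: [-2.46, -1.95, 0.003]
contact_force: [0.6, -0.1, 0.7]
finger_gap: 0.705
gripper_force: 0.2
```

Request:
carry_out --pt "0.005 0 0 0 0 0" --pt "0.01 0 0 0 0 0" --pt "0.015 0 0 0 0 0" --pt "0.02 0 -0.001 0 0 0" --pt "0.025 0 -0.002 0 0 0"

```text
t: 5.95
eef_pos: [0.4781, 0.0278, 0.0091]
tcp_rot: [-2.46, -1.951, 0.004]
contact_force: [-0.8, -5.4, 3.5]
finger_gap: 0.697
gripper_force: 2.6
```

```bash
python3 -c "
from h import *
go(-.032,-.15,.007); p=where([.50,.05],'scene');go(-.032,-.15,.007)
cv2.imwrite('pics/s4c.png',cv2.resize(p['frame'][120:270,220:420,::-1],None,fx=4,fy=4,interpolation=cv2.INTER_CUBIC))"
```

```text
t 5.95 tool in groove frame [-0.033  -0.1086  0.0091] F [-0.8 -5.4  3.5]
shift [-0.0414  0.001   0.0021] turn [-0.0031  0.001   0.0001]
bar x,y [-0.0505 -0.0826] size [0.125 0.036] yaw 0.116 z 0.032 320 0.68 x range [-0.108  0.012]
t 6.05 tool in groove frame [-0.0331 -0.1078  0.009 ] F [ 1.2 -0.8 -0.8]
shift [-0.0422  0.0011  0.002 ] turn [-0.0028 -0.0007  0.0004]
```

View pics/s4c.png

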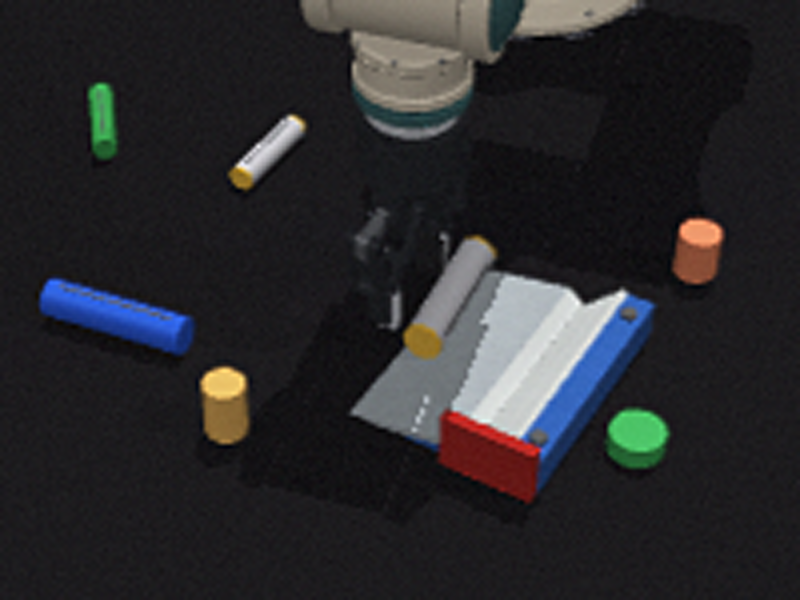

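Request:
carry_out --pt "0.001 -0.002 0 0 0 0" --pt "0.003 -0.003 0 0 0 0" --pt "0.006 -0.004 0 0 0 0" --pt "0.01 -0.004 -0.001 0 0 0" --pt "0.014 -0.004 -0.002 0 0 0" --grip -0.1

```text
t: 6.55
eef_pos: [0.4772, 0.0427, 0.0109]
tcp_rot: [-2.46, -1.95, 0.003]
contact_force: [-1.7, -3.5, 2.4]
finger_gap: 0.548
gripper_force: 1.9
```

```bash
python3 -c "
from h import *
go(-.032,-.03,.019); p=where([.49,.06],'scene');go(-.032,-.03,.019)"
```

```text
t 6.55 tool in groove frame [-0.0373 -0.0943  0.0109] F [-1.7 -3.5  2.4]
shift [ 0.0643  0.0052 -0.0081] turn [-0.0034  0.     -0.0002]
bar x,y [-0.0474 -0.0722] size [0.116 0.04 ] yaw 0.101 z 0.035 330 0.87 x range [-0.107  0.009]
t 6.65 tool in groove frame [-0.0372 -0.0936  0.0109] F [-0.1  0.   0.5]
shift [ 0.0636  0.0052 -0.0081] turn [-0.0032 -0.0012  0.0004]
```

Request:
carry_out --pt "0.005 -0.001 -0.001 0 0 0" --pt "0.01 -0.002 -0.002 0 0 0" --pt "0.014 -0.003 -0.003 0 0 0" --pt "0.018 -0.004 -0.004 0 0 0" --pt "0.022 -0.004 -0.0045 0 0 0"

```text
t: 7.15
eef_pos: [0.4783, 0.0651, 0.0154]
tcp_rot: [-2.46, -1.95, 0.003]
contact_force: [-0.9, -5.2, 2.9]
finger_gap: 0.55
gripper_force: 2.2
```

```bash
python3 -c "
from h import *
go(-.032,-.03,.019); p=where([.49,.08],'scene');go(-.032,-.03,.019)
cv2.imwrite('pics/s5c.png',cv2.resize(p['frame'][150:260,270:400,::-1],None,fx=5,fy=5,interpolation=cv2.INTER_CUBIC))"
```

```text
t 7.15 tool in groove frame [-0.0413 -0.0722  0.0154] F [-0.9 -5.2  2.9]
shift [ 0.0422  0.0093 -0.0036] turn [-0.0034  0.      0.0001]
bar x,y [-0.0518 -0.0437] size [0.114 0.027] yaw 0.096 z 0.039 305 0.62 x range [-0.109  0.006]
t 7.25 tool in groove frame [-0.0413 -0.0716  0.0153] F [-0.3 -0.5  0.5]
shift [ 0.0416  0.0093 -0.0037] turn [-0.0034 -0.0012  0.0003]
```

View pics/s5c.png

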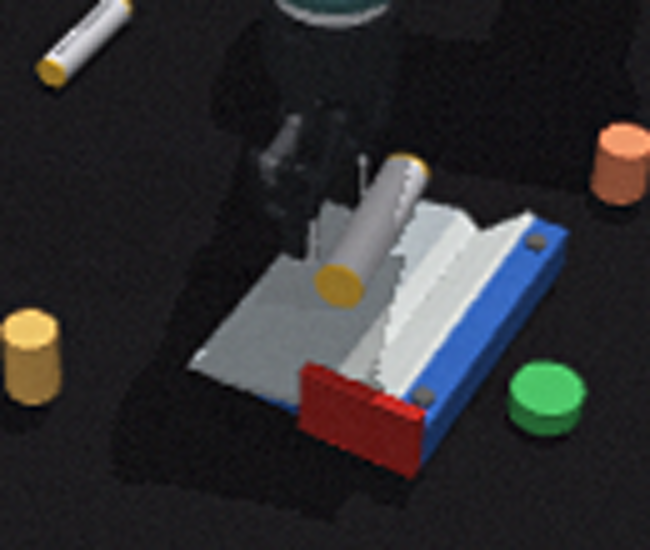

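The bar is still about 0.1 rad out of line: only the open-end finger touches it, and too close to its middle. I'll open the gripper so that this finger pushes near the bar's end.

Request:
carry_out --pt "0.0 0 0.001 0 0 0" --pt "0.0 0 0.002 0 0 0" --pt "0.001 0 0.003 0 0 0" --pt "0.001 0 0.004 0 0 0" --pt "0.002 0 0.004 0 0 0" --grip -0.85

```text
t: 7.75
eef_pos: [0.4788, 0.0657, 0.0118]
tcp_rot: [-2.46, -1.951, 0.006]
contact_force: [-3.0, -9.2, 9.3]
finger_gap: 0.923
gripper_force: 5.5
```

Request:
carry_out --pt "0.003 0 0 0 0 0" --pt "0.006 0 -0.001 0 0 0" --pt "0.01 0 -0.002 0 0 0" --pt "0.013 0 -0.002 0 0 0" --pt "0.016 0 -0.003 0 0 0"

```text
t: 8.25
eef_pos: [0.483, 0.0798, 0.0163]
tcp_rot: [2.46, 1.952, -0.008]
contact_force: [-8.2, -18.9, 22.3]
finger_gap: 0.926
gripper_force: 13.8
```

```bash
python3 -c "
from h import *
go(-.032,-.03,.019); p=where([.49,.09],'scene');where([.49,.09]);go(-.032,-.03,.019)
cv2.imwrite('pics/s6c.png',cv2.resize(p['frame'][150:260,270:400,::-1],None,fx=5,fy=5,interpolation=cv2.INTER_CUBIC))"
```

```text
t 8.25 tool in groove frame [-0.0401 -0.0568  0.0163] F [ -8.2 -18.9  22.3]
shift [ 0.0268  0.0081 -0.0028] turn [-0.002   0.0051  0.0006]
bar x,y [-0.051  -0.0318] size [0.114 0.027] yaw 0.028 z 0.041 319 0.53 x range [-0.108  0.006]
no bar
t 8.45 tool in groove frame [-0.0401 -0.0566  0.0166] F [ -6.9 -15.2  19.9]
shift [ 0.0266  0.0081 -0.0026] turn [-0.002   0.0045  0.0006]
```

View pics/s6c.png

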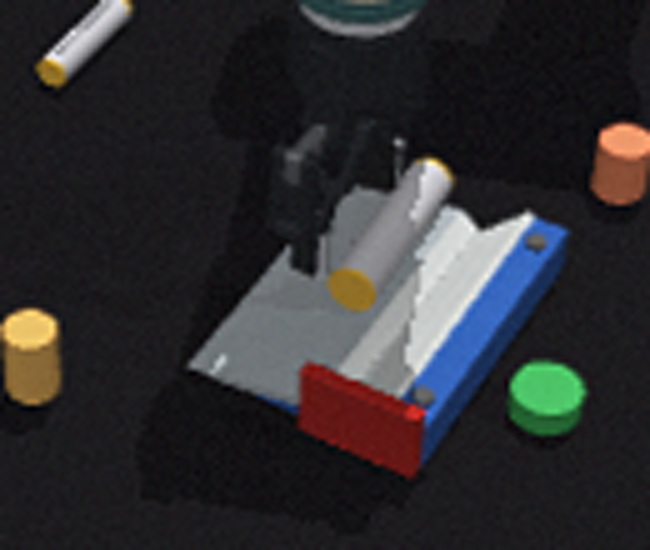

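Request:
carry_out --pt "-0.003 0 -0.001 0 0 0" --pt "-0.006 0 0 0 0 0" --pt "-0.008 0 0.002 0 0 0" --pt "-0.009 0 0.004 0 0 0" --pt "-0.009 0 0.005 0 0 0" --grip -0.5

```text
t: 8.95
eef_pos: [0.48, 0.0732, 0.0088]
tcp_rot: [-2.459, -1.95, 0.005]
contact_force: [-1.8, -3.8, 3.3]
finger_gap: 0.749
gripper_force: 2.0
```

```bash
python3 -c "
from h import *
go(-.032,-.03,.019); p=where([.49,.085],'scene');go(-.032,-.03,.019)"
```

```text
t 8.95 tool in groove frame [-0.0415 -0.0639  0.0088] F [-1.8 -3.8  3.3]
shift [ 0.0339  0.0094 -0.0102] turn [-0.0042  0.0009  0.0001]
bar x,y [-0.0567 -0.0439] size [0.13 0.04] yaw 0.039 z 0.041 335 0.52 x range [-0.12   0.007]
t 9.05 tool in groove frame [-0.0415 -0.0638  0.009 ] F [-2.5 -3.3  2.1]
shift [ 0.0338  0.0094 -0.0101] turn [-0.0042  0.0007  0.0001]
```

Request:
carry_out --pt "0.004 0 -0.001 0 0 0" --pt "0.008 0 -0.002 0 0 0" --pt "0.012 0 -0.003 0 0 0" --pt "0.016 0 -0.0035 0 0 0" --pt "0.02 0 -0.004 0 0 0"

```text
t: 9.55
eef_pos: [0.4849, 0.0928, 0.0135]
tcp_rot: [-2.46, -1.951, 0.005]
contact_force: [-2.3, -5.3, 3.3]
finger_gap: 0.747
gripper_force: 2.9
```

```bash
python3 -c "
from h import *
go(-.032,-.03,.019); p=where([.495,.1],'scene');go(-.032,-.03,.019)"
```

```text
t 9.55 tool in groove frame [-0.0412 -0.0437  0.0135] F [-2.3 -5.3  3.3]
shift [ 0.0137  0.0092 -0.0056] turn [-0.0036  0.0011  0.0003]
bar x,y [-0.053  -0.0174] size [0.121 0.026] yaw -0.003 z 0.044 312 0.91 x range [-0.113  0.007]
t 9.65 tool in groove frame [-0.0412 -0.0429  0.0134] F [ 0.1 -0.7 -0.4]
shift [ 0.0129  0.0092 -0.0056] turn [-0.0032 -0.0007  0.0003]
```

Request:
carry_out --pt "0.003 0 -0.001 0 0 0" --pt "0.006 0 -0.002 0 0 0" --pt "0.009 0 -0.003 0 0 0" --pt "0.012 0 -0.004 0 0 0" --pt "0.015 0 -0.005 0 0 0"

```text
t: 10.15
eef_pos: [0.4884, 0.1082, 0.0183]
tcp_rot: [-2.459, -1.95, 0.003]
contact_force: [0.1, 0.4, -0.5]
finger_gap: 0.752
gripper_force: 0.0
```

```bash
python3 -c "
from h import *
p=where([.495,.125],'scene');go(-.1325,-.002,.1)"
```

```text
bar x,y [-0.0497 -0.0025] size [0.112 0.034] yaw -0.019 z 0.039 299 0.86 x range [-0.106  0.006]
t 10.25 tool in groove frame [-0.0412 -0.0279  0.0184] F [ 0.6 -0.1 -0.3]
shift [ 0.026  -0.0916 -0.0813] turn [-0.0032 -0.0005  0.0005]
```

Request:
carry_out --pt "-0.006 0 -0.01 0 0 0" --pt "-0.006 0 -0.05 0 0 0" --pt "-0.006 0 -0.07 0 0 0" --pt "0.02 -0.045 -0.07 0 0 0" --pt "0.026 -0.095 -0.07 0 0 0" --grip -0.5

```text
t: 10.75
eef_pos: [0.4044, 0.1545, 0.0903]
tcp_rot: [-2.462, -1.949, -0.002]
contact_force: [0.6, 0.1, 0.4]
finger_gap: 0.751
gripper_force: 0.0
```

Request:
carry_out --pt "0 0 0 0 0 0" --pt "0 0 0 0 0 0" --pt "0 0 0 0 0 0" --pt "0 0 0 0 0 0" --pt "0 0 0 0 0 0" --grip 1

```text
t: 11.25
eef_pos: [0.4048, 0.1534, 0.0887]
tcp_rot: [-2.461, -1.949, 0.003]
contact_force: [0.8, -0.1, 0.4]
finger_gap: 0.002
gripper_force: 0.0
```

```bash
python3 -c "
from h import *
p=where([.49,.135],'scene');where([.49,.135]);go(-.137,-.0,.021)
cv2.imwrite('pics/s7c.png',cv2.resize(p['frame'][150:260,270:400,::-1],None,fx=5,fy=5,interpolation=cv2.INTER_CUBIC))"
```

```text
bar x,y [-0.05   -0.0041] size [0.039 0.113] yaw -0.022 z 0.038 373 0.73 x range [-0.107  0.007]
bar x,y [-0.0092 -0.0043] size [0.026 0.021] yaw 0.779 z 0.038 60 0.62 x range [-0.021  0.004]
t 11.45 tool in groove frame [-0.1336 -0.0029  0.0885] F [-0.4 -0.7 -0.3]
shift [ 0.0029 -0.0032  0.0675] turn [-0.0037  0.0002 -0.0005]
```

View pics/s7c.png

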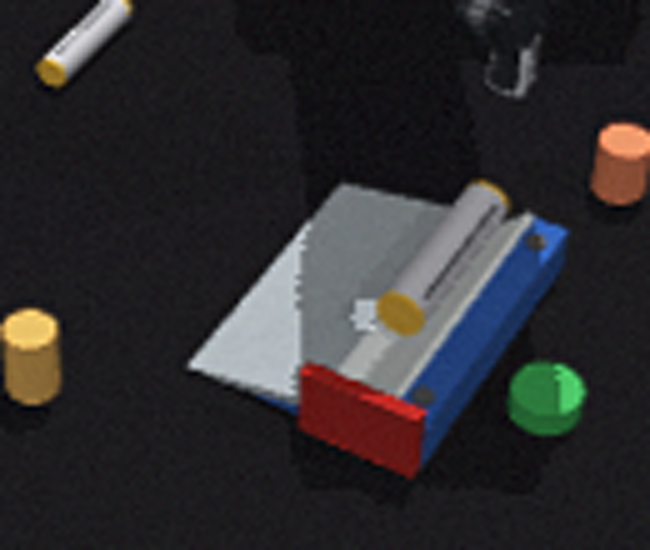

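The picture shows the bar lying in the groove, its near end at (402,315), short of the red stop, and the hand is clear. I'll lower the shut fingers behind its open end.

Request:
carry_out --pt "0.001 -0.006 0 -0.003 0 0" --pt "0.001 -0.007 0.03 -0.003 0 0" --pt "0.001 -0.007 0.055 -0.003 0 0" --pt "0.001 -0.007 0.066 -0.003 0 0" --pt "0.001 -0.007 0.066 -0.003 0 0"

```text
t: 11.95
eef_pos: [0.3961, 0.1562, 0.0214]
tcp_rot: [-2.46, -1.951, 0.005]
contact_force: [1.2, 0.6, -0.4]
finger_gap: -0.004
gripper_force: 0.0
```

Request:
carry_out --pt "0 0.008 0 0 0 0" --pt "0 0.014 0 0 0 0" --pt "0 0.02 0 0 0 0" --pt "0 0.025 0 0 0 0" --pt "0 0.03 0 0 0 0"

```text
t: 12.45
eef_pos: [0.4262, 0.1498, 0.0231]
tcp_rot: [-2.46, -1.95, 0.003]
contact_force: [-8.6, 2.3, 6.2]
finger_gap: -0.003
gripper_force: 4.3
```

```bash
python3 -c "
from h import *
p=where([.49,.135],'scene');go(-.045,-.0,.021)"
```

```text
bar x,y [-0.0418 -0.0028] size [0.034 0.114] yaw -0.009 z 0.039 317 0.86 x range [-0.099  0.015]
t 12.55 tool in groove frame [-0.1107 -0.0017  0.0231] F [-2.5  1.1  2.9]
shift [0.0017 0.0657 0.002 ] turn [-0.0011 -0.0003 -0.0003]
```

Request:
carry_out --pt "0 0.006 -0.001 0 0 0" --pt "0 0.012 -0.001 0 0 0" --pt "0 0.018 -0.001 0 0 0" --pt "0 0.024 -0.001 0 0 0" --pt "0 0.03 -0.001 0 0 0"

```text
t: 13.05
eef_pos: [0.4561, 0.1426, 0.0235]
tcp_rot: [-2.461, -1.951, 0.001]
contact_force: [-2.9, 0.6, 0.2]
finger_gap: -0.004
gripper_force: 1.7
```

Request:
carry_out --pt "0 0.006 0 0 0 0" --pt "0 0.012 0 0 0 0" --pt "0 0.017 0 0 0 0" --pt "0 0.021 0 0 0 0" --pt "0 0.025 0 0 0 0"

```text
t: 13.55
eef_pos: [0.4803, 0.1369, 0.0236]
tcp_rot: [-2.461, -1.952, 0.001]
contact_force: [-2.6, 0.2, -0.3]
finger_gap: 0.001
gripper_force: 1.5
```

```bash
python3 -c "
from h import *
p=where([.54,.125],'scene');go(-.045,-.0,.021)"
```

```text
bar x,y [ 0.021  -0.0018] size [0.124 0.039] yaw -0.003 z 0.039 318 0.54 x range [-0.041  0.082]
t 13.65 tool in groove frame [-0.0553 -0.0018  0.0238] F [-1.7  0.6  0.4]
shift [0.0018 0.0103 0.0028] turn [ 0.0007 -0.0002 -0.0003]
```

About 10 mm is left; I'll go slowly, watching the force.

Request:
carry_out --pt "0 0.002 0 0 0 0" --pt "0 0.004 0 0 0 0" --pt "0 0.006 0 0 0 0" --pt "0 0.007 0 0 0 0" --pt "0 0.008 0 0 0 0"

```text
t: 14.15
eef_pos: [0.4876, 0.1353, 0.0237]
tcp_rot: [-2.461, -1.952, 0.001]
contact_force: [-5.1, 0.6, 2.2]
finger_gap: -0.001
gripper_force: 2.7
```

Request:
carry_out --pt "0 0.001 0 0 0 0" --pt "0 0.0015 0 0 0 0" --pt "0 0.002 0 0 0 0"

```text
t: 14.45
eef_pos: [0.4896, 0.1348, 0.0238]
tcp_rot: [-2.461, -1.952, 0.001]
contact_force: [-4.6, 1.1, 2.2]
finger_gap: 0.001
gripper_force: 2.7
```

Request:
carry_out --pt "0 0.0005 0 0 0 0" --pt "0 0.001 0 0 0 0" --pt "0 0.0015 0 0 0 0"

```text
t: 14.75
eef_pos: [0.4909, 0.1345, 0.0237]
tcp_rot: [-2.461, -1.952, 0.001]
contact_force: [-6.4, 1.2, 2.3]
finger_gap: 0.0
gripper_force: 3.6
```

Request:
carry_out --pt "0 0.0005 0 0 0 0" --pt "0 0.001 0 0 0 0" --pt "0 0.0015 0 0 0 0"

```text
t: 15.05
eef_pos: [0.4911, 0.1345, 0.0236]
tcp_rot: [-2.459, -1.95, 0.005]
contact_force: [-13.4, 2.4, 7.8]
finger_gap: -0.002
gripper_force: 7.0
```

The force jumps and motion stops, so the bar is against the stop. I'll back off and lift clear.

Request:
carry_out --pt "0 -0.005 0 0 0 0" --pt "0 -0.02 0 0 0 0" --pt "0 -0.035 -0.02 0 0 0" --pt "0 -0.04 -0.07 0 0 0" --pt "0 -0.08 -0.12 0 0 0"

```text
t: 15.55
eef_pos: [0.425, 0.15, 0.1352]
tcp_rot: [2.461, 1.949, 0.005]
contact_force: [1.1, 0.8, 2.0]
finger_gap: 0.003
gripper_force: 0.0
```

Request:
carry_out --pt "0 -0.04 -0.04 0 0 0" --pt "0 -0.04 -0.04 0 0 0" --pt "0 -0.04 -0.04 0 0 0" --pt "0 -0.04 -0.04 0 0 0" --pt "0 -0.04 -0.04 0 0 0"

```text
t: 16.05
eef_pos: [0.3846, 0.1589, 0.1709]
tcp_rot: [-2.462, -1.95, 0.004]
contact_force: [0.6, 0.2, -0.3]
finger_gap: 0.001
gripper_force: 0.0
```

```bash
python3 -c "
from h import *
where([.555,.12]);p=where([.555,.12],'scene');go(-.045,-.0,.021)
cv2.imwrite('pics/s8c.png',cv2.resize(p['frame'][150:260,270:400,::-1],None,fx=5,fy=5,interpolation=cv2.INTER_CUBIC))"
```

```text
bar x,y [0.0253 0.0005] size [0.032 0.112] yaw 0.003 z 0.039 395 0.75 x range [-0.031  0.081]
bar x,y [ 0.0201 -0.0026] size [0.105 0.035] yaw -0.003 z 0.039 264 0.58 x range [-0.033  0.073]
t 16.25 tool in groove frame [-0.154  -0.0021  0.1716] F [0.4 0.1 0.5]
shift [0.0023 0.1093 0.1504] turn [-0.0019  0.001  -0.0005]
```

View pics/s8c.png

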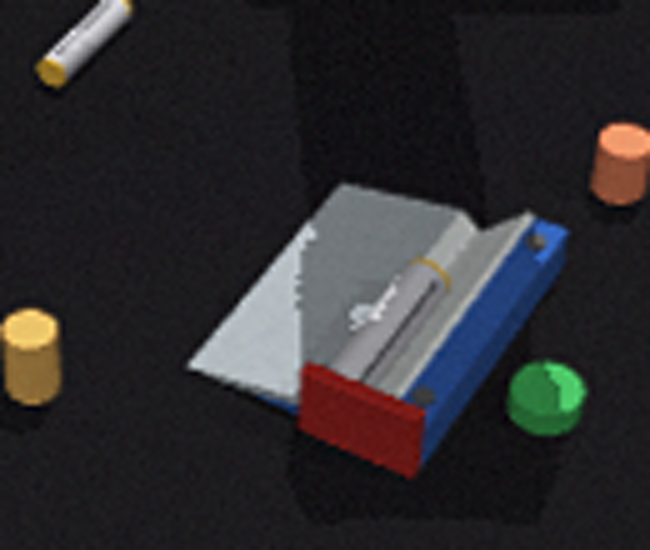

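The bar lies in the groove against the red stop at (360,400). The top camera gives x = 25.3 mm, and the hand is clear.

```bash
python3 -c "
from h import *
print(workorder.sign_off())"
```

```text
the job is handed in; nothing more can be done
None
```

I rolled the bar up the ramp into the groove and pushed it against the red stop, with the hand clear, nothing else seen to move, and about 16 s on the clock; I handed the job in, but the sign-off returned no verdict.

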